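# Show the tall birdhouse to the stock camera on all four sides and put it in its row

### The arm

A 6-joint arm with a two-finger parallel gripper is mounted at the origin on the work surface. World frame = base frame: x ahead of the robot, y to its left, z up, the work surface at z = 0. Lengths are in m, angles in degrees, forces in N, time in s.
With the tool pointing down it reaches from about 0.25 to 0.725 m from the base axis. Payload 9.7 kg.
Tool frame: the origin (TCP) lies between the finger pads; the fingertips stand 19 mm ahead of it and the grasp point (between the pads) is the TCP; z points along the fingers, y is the line along which they close (so a half turn about z gives the same grasp; the last joint's range is limited). The gripper opens to 85 mm and grips with 20 to 120 N. Pads are 22 mm wide; open, the fingers measure 114 mm over their backs; the gripper's body (76 mm by 85 mm) begins 54 mm behind the grasp point. The pads swing forward as they close: fully open they stand 13 mm farther back than shut.
Start: joints at [-71.963, 4.979, 10.078, 95.1, 0, 90], TCP at [0.17, -0.523, 0.25] pointing down, gripper open.
Joint ranges: [-179.16, 179.16], [-48.56, 103.87], [-65.8, 70.77], [-126.05, 130.52], [-82.76, 87.17], [-180, 180]. Speed limits (degrees/s): [127.2, 127.2, 147.25, 180, 180, 180].

### API

Orientations are given as [roll, pitch, yaw] about the fixed x, y, z axes, in that order (R = Rz(yaw) Ry(pitch) Rx(roll)).
In Python, from workcell import bot gives the robot as it stands. The module is installed in compiled form; this text tells all that it offers.
- The arm moves only by the shell command python3 -m crank 'ROWS' [OPENING] [FORCE]. ROWS is JSON, a list that holds one entry, the list of rows, each a list of 6 numbers: the shift along the world's x, y, z as a fraction of full scale, then the turn, a rotation vector about the world's x, y, z as a fraction of full scale. In form: [[[x, y, z, wx, wy, wz], ...]]. A call has 1 to 20 rows; each row shifts and turns the commanded pose from where the row before left it; what a row does not reach is not made up. Full scale, the value 1, is 20 mm for a shift and 0.12 rad for a turn. A row lasts 1/12 s, in which the tool goes at most 41.7 mm and 7.16 degrees, less where a joint would pass 70% of its speed; a pose out of reach is approached as far as the arm can. A call with a number of a shift or a turn outside -1 to 1 is refused whole. A call with a gripper value outside its range is refused whole. OPENING is the opening, from 0 (shut) to 1 (fully open), set as the call begins (- or left out, the last holds). The fingers move at their own pace and stop on an object; FORCE is the grip in N (left out, the last holds). Time passes only in rows, so rows that do not move let the fingers close. It gives the time, the measured TCP pose, the force, the opening and the grip force at its end, in the units of the state.
- bot.get_obs(): the state, without advancing time (a new reading comes with each control period).
- bot.camera(name): name is "side" or "top"; returns the picture (384x512x3 uint8, red, green, blue); there is no depth.
- bot.camera_model(name): a dict with "vertical_fov" (degrees; the focal length in pixels is half the picture's height over the tangent of half this angle, whatever the lens; pixels are square), "cx", "cy" (the principal point, pixels), "k1" (the pictures are not rectified: a ray, as slopes to the right and down, at radius r is drawn at 1 + k1 r^2 times it, then the intrinsics apply), "R" (3x3) and "t" (3): a world point X has camera coordinates R X + t. Camera axes: x right, y down, z forward; pixel columns grow to the right and rows downward; lengths in m; the calibration is good to about 2 mm. A picture is of the moment at which its call begins. camera_model takes no time and is no camera call.
- bot.job_done(): hands the job in; it is judged then, once.
The state is a dict: "time": time; "q": joint angles; "qd": joint speeds; "joint_efforts": joint torques, N m; "ee_pos": TCP position; "tcp_rot": TCP orientation; "wrist_force": force on the tool from outside, world axes, zero at the start; "torque": the same for the moment, N m; "opening": finger opening in m; "grasp_force": force on a finger pad.
Only numpy, scipy, OpenCV 4.12 (cv2) and the standard library are available. Lean on these libraries where they do the work, as an engineer would, in place of code of your own. Each camera call takes 0.05 s, during which the arm holds its last target. There are 200 camera calls.

### The job

Pick up the tall birdhouse standing loose on the table by its knob and hold it upright and still at the stock camera's focus point (10 cm ahead of the lens, at lens height), bringing the middle of each wall to that point, square to the lens, for about a second each: first the front wall with the perch, then the right-hand wall as you face that front, then the back, then the left-hand wall. Then stand it gently in the free place beside the other tall birdhouse in the tray, in line with it and with its perch pointing the same way. Do not touch the camera, drop the birdhouse, or shift or knock over anything else.

Things in the scene. Friction and masses are not known exactly. Their poses are not given: they have to be found in the camera images.
- tall: birdhouse of plain wood, 66 mm square, eaves 72 mm square, round knob 30 mm across on its roof; walls 110 mm, roof to 136, knob 136 to 180 mm above its origin; origin amid its underside, z up, front wall (dark hole, perch sticking out 18 mm) faces its -x; 0.15 to 0.31 kg. The loose tall one, on the table with two short ones. Grip the knob from above, at any yaw
- front (a point): middle of the tall birdhouse's front wall (its -x face, 33 mm from its axis, 55 mm above its origin)
- right (a point): middle of its right-hand wall as seen by someone facing the front wall (its own -y face, 33 mm from axis, 55 mm up)
- back (a point): middle of its back wall (its own +x face, 33 mm from axis, 55 mm up)
- left (a point): middle of its left-hand wall as seen by someone facing the front wall (its own +y face, 33 mm from axis, 55 mm up)
- camera: black stock camera on a desk stand, fixed; origin on the table under it, looks level along its own -x; lens 155 mm high, 52 mm across, lens face 50 mm from the origin; camera 100 mm wide, top 201 mm high; foot 110 x 100 mm
- focus (a point): the camera's focus point, in the air 100 mm straight ahead of the lens face, 155 mm above the table; axes as the camera's
- tray_tall: shallow kraft tray, fixed, 100 x 200 mm, walls 20 mm high and 4 mm thick, floor 4 mm thick; origin under its centre; the row of two places runs along its own y; birdhouses in it face its own -x. This is the tray that holds the other tall birdhouse
- tray_tall_free (a point): middle of the floor of the free place in the tall row (47 mm to -y of the tray's centre, floor 4 mm above the table); axes as the tray's
- tray_short: the same tray, fixed, holding a short birdhouse and a free place: the row of short ones; origin under its centre
- tall_mate: tall birdhouse of plain wood, 66 mm square, eaves 72 mm square, round knob 30 mm across on its roof; walls 110 mm, roof to 136, knob 136 to 180 mm above its origin; origin amid its underside, z up, front wall (dark hole, perch sticking out 18 mm) faces its -x. In the tall tray, 47 mm to +y of its centre, perch towards the tray's -x: leave alone
- short_a: short birdhouse of plain wood, 66 mm square, eaves 72 mm square, round knob 30 mm across on its roof; walls 75 mm, knob 101 to 145 mm above its origin; origin and axes as the tall one's. Stands on the table: leave alone
- short_b: the same as short_a: leave alone
- short_mate: the same, standing in the short tray: leave alone
- can: black spray can, 54 mm across, 185 mm high, upright, origin at its underside: leave alone
- dropper: small black bottle, 38 mm across, 100 mm high, origin at its underside: leave alone
- tape: roll of brown tape lying flat, 100 mm across, 25 mm high: leave alone
- jar: glass jar 60 mm across, 80 mm high, origin at its underside: leave alone
- brush: brush lying on the table: leave alone
Things that resemble listed ones, but are neither listed nor needed, are in the scene too. Leave any orange or yellow look-alike of the tall alone.

How it is judged (in metres and radians):
On the way, in this order (a step that is already met when the one before it is completed fails the run):
1. the front wall is held still at the focus point, facing the lens (distance between front and focus below 0.025 m and angle between the x axis of tall and the x axis of camera, either way round below 0.2 rad and x of tall in the frame of camera below -0.15 m and angle between tall's own z axis and vertical below 0.15 rad and linear speed of tall below 0.03 m/s and angular speed of tall below 0.2 rad/s), for 0.4 s.
2. the right wall is held still at the focus point, facing the lens (distance between right and focus below 0.025 m and angle between the y axis of tall and the x axis of camera, either way round below 0.2 rad and x of tall in the frame of camera below -0.15 m and angle between tall's own z axis and vertical below 0.15 rad and linear speed of tall below 0.03 m/s and angular speed of tall below 0.2 rad/s), for 0.4 s.
3. the back wall is held still at the focus point, facing the lens (distance between back and focus below 0.025 m and angle between the x axis of tall and the x axis of camera, either way round below 0.2 rad and x of tall in the frame of camera below -0.15 m and angle between tall's own z axis and vertical below 0.15 rad and linear speed of tall below 0.03 m/s and angular speed of tall below 0.2 rad/s), for 0.4 s.
4. the left wall is held still at the focus point, facing the lens (distance between left and focus below 0.025 m and angle between the y axis of tall and the x axis of camera, either way round below 0.2 rad and x of tall in the frame of camera below -0.15 m and angle between tall's own z axis and vertical below 0.15 rad and linear speed of tall below 0.03 m/s and angular speed of tall below 0.2 rad/s), for 0.4 s.
At the end, for the whole second after the job is handed in: The tall birdhouse is released at rest on the tall tray's floor, upright within 0.05 rad, its axis within 20 mm of the middle of the free place, its perch towards the tray's -x within 0.2 rad; every other loose thing is within 30 mm of where it began (horizontal distance between tall and tray_tall_free below 0.02 m and z of tall in the frame of tray_tall_free between -0.005 and 0.005 m and angle between the x axis of tall and the x axis of tray_tall, either way round below 0.2 rad and x of front in the frame of tray_tall below -0.005 m and angle between tall's own z axis and vertical below 0.05 rad and linear speed of tall below 0.02 m/s and contact force between tall and the fingers below 0.05 N and distance of each of tall_mate, short_a, short_b, short_mate, can, dropper, tape, jar, brush from where it was at the start of the episode below 0.03 m); the robot touches nothing.
It fails at once if the camera is touched (contact force between camera and tall above 1 N or contact force between camera and the fingers above 1 N or contact force between camera and the arm above 1 N).
It fails at once if the tall birdhouse is let go more than 30 mm above the table (height (world z) of tall above 0.03 m and contact force between tall and the fingers below 0.02 N).
It fails at once if the tall birdhouse is set down hard in the tray (over 40 N) (contact force between tall and tray_tall above 40 N).
It fails at once if another thing is pushed more than 30 mm or knocked over (distance of any of tall_mate, short_a, short_b, short_mate, can, dropper, tape, jar, brush from where it was at the start of the episode above 0.03 m or angle between any of tall_mate, short_a, short_b, short_mate, can, dropper, tape, jar's own z axis and vertical above 0.5 rad).
It also fails if it takes over 72 s, if anything falls off the work surface, if the arm or the gripper's body presses on something with over 40 N, if the wrist force passes 120 N, or if a joint passes its speed limit or range.

## Working session

There is one attempt and no reset: what is moved stays moved. The work goes in short steps, Python scripts to look and compute and a shell command to move; the robot and the scene stay as the last step left them, time stands still between calls to the robot, and variables do not carry over. Pictures are saved under pics/ and viewed, at most 10 in all, crops included, and the job is handed in when it is done.

```bash
mkdir -p pics; python3 - <<'E'
from workcell import bot
import cv2
for n in("side","top"):
    im=bot.camera(n); cv2.imwrite(f"pics/{n}0.png",cv2.cvtColor(im,cv2.COLOR_RGB2BGR)); print(n,bot.camera_model(n))
print(bot.get_obs())
E
```

```text
side {'vertical_fov': 42.985384820294456, 'cx': 245.1792870978383, 'cy': 190.41800975830205, 'k1': 0.0416931474714133, 'R': array([[-9.52625639e-01, -3.04145116e-01,  3.75601975e-04],
       [-2.11304932e-01,  6.60947773e-01, -7.20068237e-01],
       [ 2.18756984e-01, -6.86034831e-01, -6.93903158e-01]]), 't': array([0.50980368, 0.16643847, 1.52491646])}
top {'vertical_fov': 56.755310353903944, 'cx': 256.3432301025853, 'cy': 195.28247171653553, 'k1': -0.015367010151660044, 'R': array([[-0.02736864, -0.99931222, -0.02502077],
       [-0.9915742 ,  0.03031011, -0.12594409],
       [ 0.12661585,  0.02136303, -0.99172176]]), 't': array([0.05503456, 0.56754266, 1.16740295])}
{'time': 0.1, 'q': array([-7.19651051e+01,  5.00686882e+00,  1.00394157e+01,  9.50988118e+01,
       -1.04555651e-03,  9.00011176e+01]), 'qd': array([-0.08106017, -0.05009276,  0.12848647, -0.0317884 ,  0.03862732,
       -0.00985617]), 'joint_efforts': array([ 1.52463981e-04, -5.21562660e+01,  4.65652370e+01,  1.59875827e-02,
        3.00391093e-06, -5.67479589e-06]), 'ee_pos': array([ 0.17021849, -0.52281073,  0.24966809]), 'tcp_rot': array([-1.79933735e+02,  1.04684835e-03,  1.80337785e+01]), 'wrist_force': array([-0.28851955,  0.14330358, -0.56258554]), 'torque': array([ 0.00874779, -0.01788415, -0.04749645]), 'grasp_force': 0.0, 'opening': 0.08562344113421187}
```

View pics/top0.png

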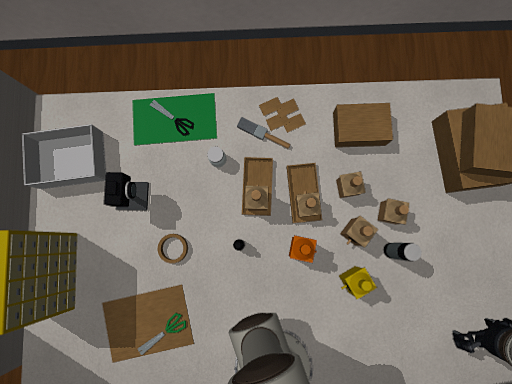

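View pics/side0.png

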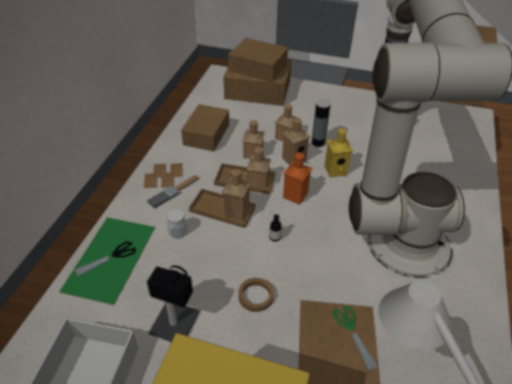

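```bash
cat > h.py <<'E'
import numpy as np,cv2
from workcell import bot
def K(m): f=192/np.tan(np.radians(m['vertical_fov'])/2); return f
def ray(n,u,v):
    m=bot.camera_model(n);f=K(m);d=np.array([(u-m['cx'])/f,(v-m['cy'])/f]);s=d.copy()
    for _ in range(20): s=d/(1+m['k1']*(s@s))
    R=np.array(m['R']);return -R.T@m['t'],R.T@np.array([s[0],s[1],1])
def onz(n,u,v,z):
    c,d=ray(n,u,v);return c+d*(z-c[2])/d[2]
def proj(n,X):
    m=bot.camera_model(n);p=np.array(m['R'])@X+m['t'];s=p[:2]/p[2];s=s*(1+m['k1']*(s@s));return s*K(m)+[m['cx'],m['cy']]
def tri(u1,v1,u2,v2):  # top px, side px
    A=[];b=[]
    for n,u,v in(("top",u1,v1),("side",u2,v2)):
        c,d=ray(n,u,v);d/=np.linalg.norm(d);P=np.eye(3)-np.outer(d,d);A.append(P);b.append(P@c)
    x=np.linalg.lstsq(np.vstack(A),np.hstack(b),rcond=None)[0]
    return x,[np.linalg.norm(A[i]@x-b[i])for i in(0,1)]
E
python3 - <<'E'
import cv2,numpy as np
t=cv2.imread('pics/top0.png');s=cv2.imread('pics/side0.png')
def c(i,x,y,w,h,W,H): return cv2.resize(i[y:y+h,x:x+w],(W,H),interpolation=cv2.INTER_CUBIC)
a=np.hstack([c(t,325,160,100,75,400,300),c(s,230,95,100,75,400,300)])
b=np.hstack([c(t,235,150,100,75,400,300),c(s,185,145,100,75,400,300)])
cv2.imwrite('pics/c1.png',np.vstack([a,b]))
a=np.hstack([c(t,90,160,80,60,400,300),c(s,130,255,80,90,400,450)[:300]])
a=np.hstack([c(t,90,160,80,60,400,300),c(s,130,255,93,70,400,300)])
b=np.zeros_like(a);b[:,:400]=c(s,130,285,93,70,400,300)
cv2.imwrite('pics/c2.png',np.vstack([a,b]))
E
```

```text
(no output)
```

View pics/c1.png

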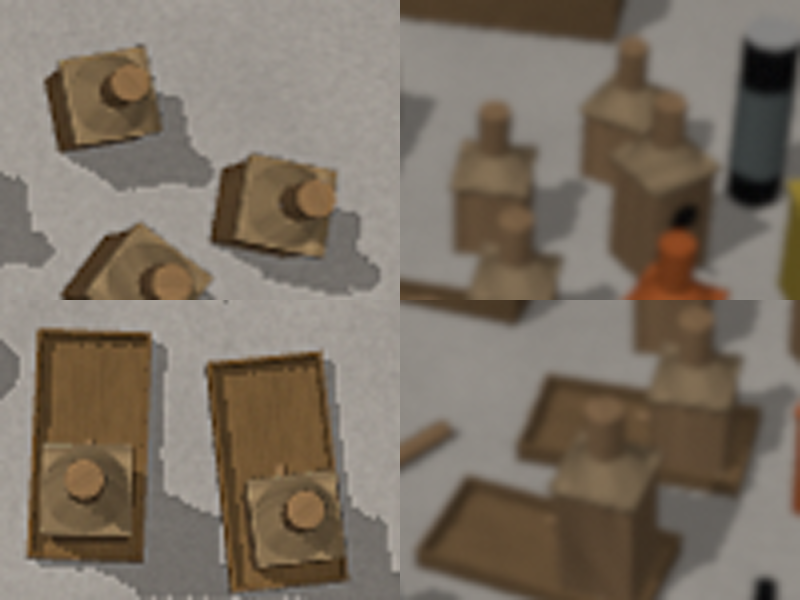

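View pics/c2.png

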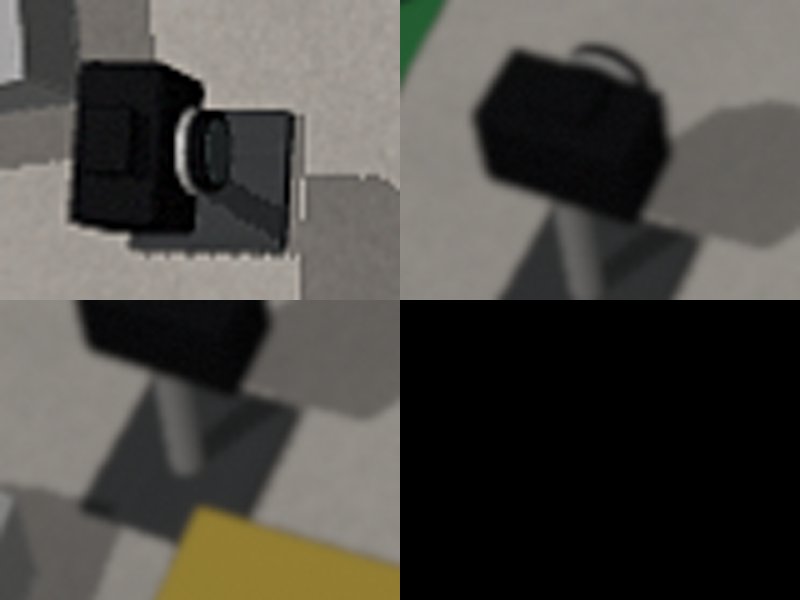

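```bash
python3 - <<'E'
import cv2,numpy as np
from h import *
for n in('top','side'): print(n,ray(n,0,0)[0])
t=cv2.imread('pics/top0.png');s=cv2.imread('pics/side0.png')
def c(i,x,y,w,h,W,H):
    o=cv2.resize(i[y:y+h,x:x+w],(W,H),interpolation=cv2.INTER_CUBIC); return cv2.convertScaleAbs(o,alpha=1.5,beta=10)
a=np.hstack([c(t,238,182,40,40,400,400)[:300],c(t,338,212,40,30,400,300)])
b=np.hstack([c(t,284,185,40,30,400,300),c(s,215,165,40,30,400,300)])
b[:,400:]=c(s,210,165,60,45,400,300)
cv2.imwrite('pics/c3.png',np.vstack([a,b]))
E
```

```text
top [0.41645517 0.01285517 1.23059456]
side [0.1872352  1.09119297 1.17779992]
```

View pics/c3.png

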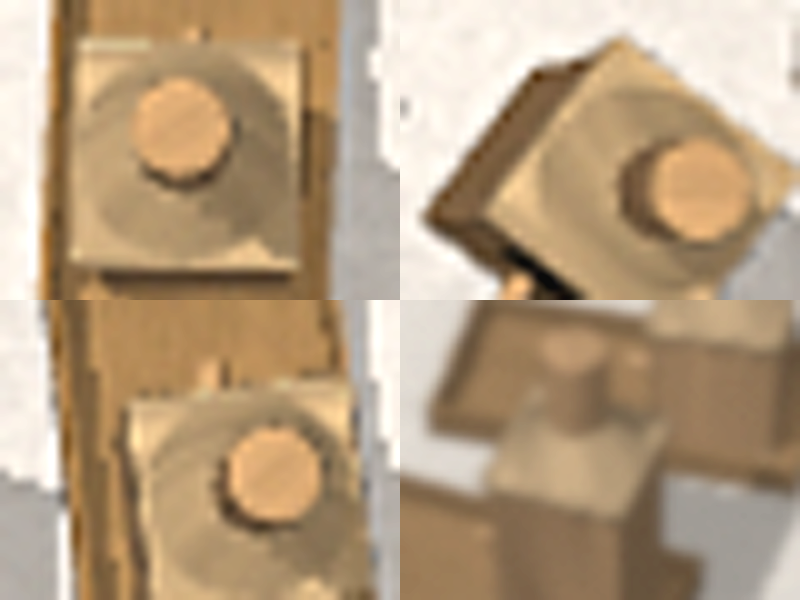

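```bash
python3 - <<'E'
import cv2,numpy as np
t=cv2.imread('pics/top0.png');s=cv2.imread('pics/side0.png')
def c(i,x,y,w,h,W,H):
    o=cv2.resize(i[y:y+h,x:x+w],(W,H),interpolation=cv2.INTER_NEAREST).astype(float)
    return np.clip((o-20)*1.9,0,255).astype(np.uint8)
a=np.hstack([c(t,240,176,40,30,400,300),c(t,285,185,40,30,400,300)])
b=np.hstack([c(s,205,180,60,45,400,300),c(s,235,155,48,36,400,300)])
cv2.imwrite('pics/c4.png',np.vstack([a,b]))
E
```

```text
(no output)
```

View pics/c4.png

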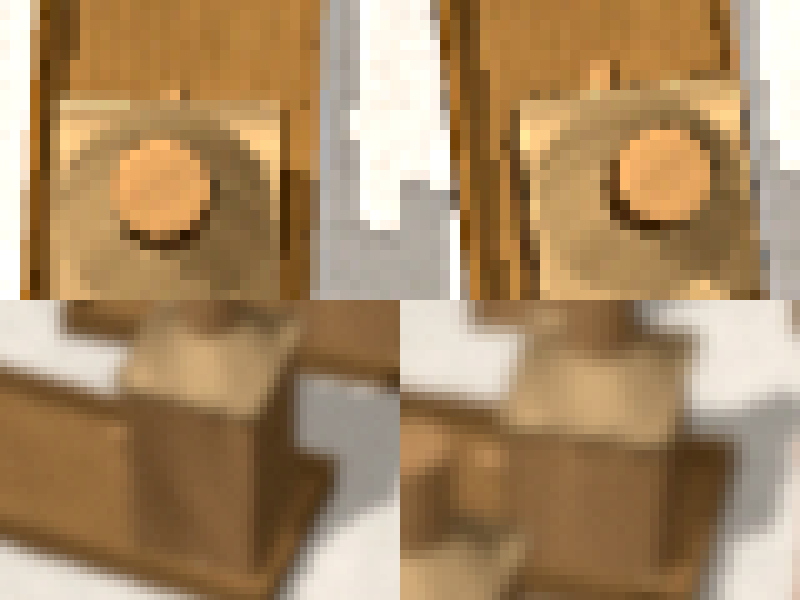

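```bash
python3 - <<'E'
from h import *
np.set_printoptions(precision=4,suppress=True)
print('short perch',tri(304.8,192,244.6,174.2))
print('short knob top centre',onz('top',308,203.3,.149), 'side',onz('side',259.5,151,.149))
print('tall knob c',onz('top',256.2,195,.184))
print('tall perch at z .05/.06/.08',[onz('top',257.5,185.3,z) for z in(.05,.06,.08)])
print('loose knob',onz('top',367.5,230.6,.18), onz('side',297.5,121,.18))
print('loose perch',[onz('top',350,241,z) for z in(.04,.06)])
# tray corners: top wall z .02
for n,p in(('tall',[(244.5,157.5),(273,158),(270.8,215),(242,214.5)]),('short',[(286.8,165.3),(315.5,163),(322,219),(293,222)])):
    print(n,[onz('top',u,v,.02).round(4) for u,v in p])
print('foot',[onz('top',u,v,.004).round(4) for u,v in[(148.5,182.5),(147.5,209.5),(116,209)]])
E
```

```text
short perch (array([ 0.5772, -0.1268,  0.0248]), [np.float64(0.000566500251955893), np.float64(0.0005665002519554549)])
short knob top centre [ 0.5251 -0.1207  0.149 ] side [ 0.5236 -0.12    0.149 ]
tall knob c [0.5509 0.0358 0.184 ]
tall perch at z .05/.06/.08 [array([0.6009, 0.0335, 0.05  ]), array([0.5993, 0.0333, 0.06  ]), array([0.5962, 0.0329, 0.08  ])]
loose knob [ 0.4365 -0.2868  0.18  ] [ 0.4347 -0.2796  0.18  ]
loose perch [array([ 0.4067, -0.2669,  0.04  ]), array([ 0.4069, -0.2622,  0.06  ])]
tall [array([0.705 , 0.0766, 0.02  ]), array([ 0.6999, -0.0226,  0.02  ]), array([ 0.5018, -0.0085,  0.02  ]), array([0.5064, 0.0897, 0.02  ])]
short [array([ 0.6725, -0.0694,  0.02  ]), array([ 0.6774, -0.1689,  0.02  ]), array([ 0.4831, -0.1815,  0.02  ]), array([ 0.4758, -0.083 ,  0.02  ])]
foot [array([0.6301, 0.4185, 0.004 ]), array([0.5346, 0.4209, 0.004 ]), array([0.5396, 0.5326, 0.004 ])]
```

```bash
python3 - <<'E'
from h import *
t=cv2.imread('pics/top0.png')[:,:,::-1]; s=cv2.imread('pics/side0.png')[:,:,::-1]
for z in(.03,.05,.08):
  print(z,'tall -Y tip',proj('top',np.array([.551,-.015,z])),'+X tip',proj('top',np.array([.602,.036,z])),'side +X',proj('side',np.array([.602,.036,z])), 'short -Y',proj('top',np.array([.524,-.171,z])))
print('tall strip');
for v in range(190,210): print(v,[tuple(int(a) for a in t[v,u]) for u in range(266,274)])
print('tick');
for v in range(182,188): print(v,[tuple(int(a) for a in t[v,u]) for u in range(253,262)])
print('yellow side mask',[ (int(x)) for x in cv2.boundingRect(((s[...,0]>120)&(s[...,2]<60)).astype(np.uint8))])
def c(i,x,y,w,h,W,H):
    o=cv2.resize(i[y:y+h,x:x+w],(W,H),interpolation=cv2.INTER_CUBIC).astype(float)
    return np.clip((o-10)*1.6,0,255).astype(np.uint8)
im=np.vstack([np.hstack([c(t,335,262,48,36,400,300),c(s,315,125,56,42,400,300)]),np.hstack([c(t,283,230,48,36,400,300),c(s,275,148,56,42,400,300)])])
cv2.imwrite('pics/c5.png',im[:,:,::-1])
E
```

```text
0.03 tall -Y tip [272.29988907 200.27388596] +X tip [256.87952974 185.8976451 ] side +X [222.5942004  202.95688044] short -Y [318.73895178 206.82383963]
0.05 tall -Y tip [272.41666334 199.60322784] +X tip [256.73957138 184.99257358] side +X [222.40057504 198.66870765] short -Y [319.63593497 206.25960638]
0.08 tall -Y tip [272.59932488 198.55414403] +X tip [256.5206998  183.57719766] side +X [222.10346589 192.09513562] short -Y [321.03930665 205.37680944]
tall strip
190 [(158, 132, 94), (159, 133, 97), (87, 64, 36), (119, 88, 52), (119, 88, 50), (119, 92, 62), (113, 112, 112), (110, 107, 103)]
191 [(150, 125, 89), (152, 128, 91), (89, 66, 39), (121, 91, 53), (121, 90, 54), (118, 96, 72), (113, 113, 113), (110, 106, 104)]
192 [(120, 100, 72), (148, 124, 90), (85, 62, 36), (119, 88, 51), (117, 89, 51), (119, 97, 72), (114, 113, 113), (110, 106, 102)]
193 [(113, 94, 66), (143, 120, 87), (53, 37, 21), (80, 59, 33), (92, 70, 41), (116, 95, 71), (114, 113, 110), (115, 111, 107)]
194 [(90, 75, 54), (138, 115, 82), (56, 40, 21), (82, 61, 35), (83, 60, 34), (89, 76, 60), (113, 111, 109), (114,
[... 2065 characters left out ...]
4, 87, 53), (109, 82, 48), (114, 86, 53), (110, 83, 50), (112, 85, 52), (114, 87, 53), (113, 84, 51)]
184 [(112, 82, 51), (112, 84, 50), (116, 87, 52), (115, 88, 53), (121, 92, 56), (106, 80, 49), (113, 86, 51), (118, 88, 54), (116, 87, 54)]
185 [(113, 85, 53), (113, 86, 53), (115, 88, 54), (131, 100, 66), (145, 112, 75), (90, 69, 45), (115, 87, 53), (119, 90, 55), (118, 89, 55)]
186 [(119, 97, 69), (118, 96, 68), (115, 94, 66), (119, 98, 69), (120, 98, 70), (107, 88, 64), (119, 97, 68), (118, 97, 67), (119, 97, 67)]
187 [(121, 99, 72), (115, 97, 70), (115, 95, 69), (112, 93, 67), (110, 92, 67), (110, 92, 65), (112, 93, 67), (111, 92, 65), (119, 98, 71)]
yellow side mask [154, 129, 198, 255]
```

View pics/c5.png

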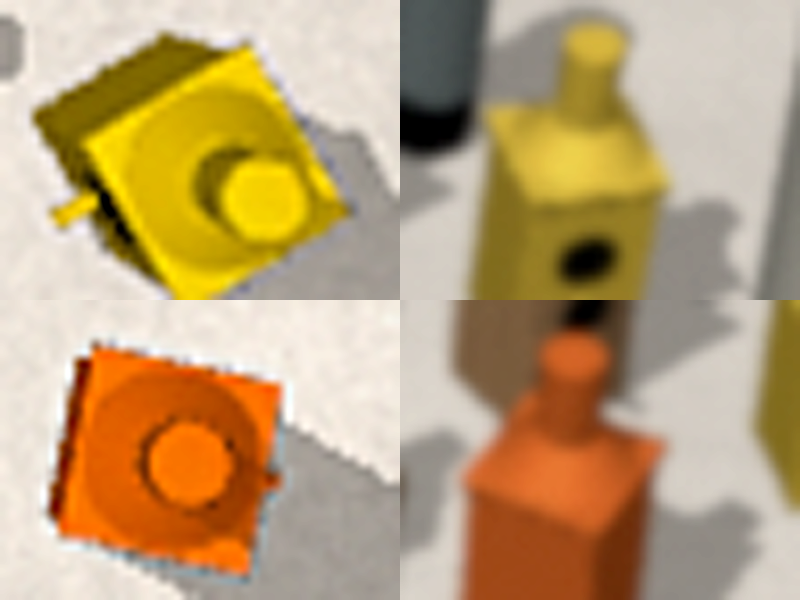

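```bash
python3 - <<'E'
from h import *
np.set_printoptions(precision=4,suppress=True)
t=cv2.imread('pics/top0.png');
def knob(im,x,y,r=11):
    hsv=cv2.cvtColor(im,cv2.COLOR_BGR2HSV);h0=np.median(im[y-2:y+3,x-2:x+3].reshape(-1,3).astype(float),0)
    m=(np.abs(im.astype(float)-h0).max(2)<22).astype(np.uint8)
    w=np.zeros_like(m);w[y-r:y+r+1,x-r:x+r+1]=1;m=cv2.morphologyEx(m*w,cv2.MORPH_OPEN,np.ones((3,3),np.uint8))
    n,l,st,c=cv2.connectedComponentsWithStats(m);k=l[y,x];(cx,cy),rr=cv2.minEnclosingCircle(cv2.findContours((l==k).astype(np.uint8),0,1)[0][0])
    return c[k],st[k,4],(cx,cy,rr)
for nm,x,y,z in(('loose',368,231,.18),('shortA',357,181,.145),('shortB',403,210,.145),('tallmate',256,195,.184),('shortmate',311,203,.149)):
    c,a,e=knob(t,x,y);print(nm,c,a,e,onz('top',*c,z))
# loose eave corners at z=.11
cs=[onz('top',u,v,.110) for u,v in[(360,216),(346.5,233.5),(378,230)]]
print('eaves',cs,'centre',(cs[1]+cs[2])/2, 'edge dirs',np.degrees(np.arctan2(*(cs[0]-cs[1])[[1,0]])),np.degrees(np.arctan2(*(cs[2]-cs[0])[[1,0]])),np.linalg.norm(cs[0]-cs[1]),np.linalg.norm(cs[2]-cs[0]))
print('lens',onz('top',132.6,190.4,.155))
print('body top corners',[onz('top',*p,.195).round(4) for p in[(105.5,172.5),(122,172.5),(104.5,204.5)]])
print('can',onz('top',412,251.5,.185),'orange',onz('top',305,249.5,.18),'tape',onz('top',172,249,.02),'dropper',onz('top',239,244.5,.1),'jar',onz('top',216,155,.08))
E
```

```text
loose [368.8901 230.1209] 91 (369.7916564941406, 230.0, 6.522640228271484) [ 0.4378 -0.2909  0.18  ]
shortA [357.5556 178.9506] 81 (357.5, 178.0, 6.500100135803223) [ 0.5962 -0.2768  0.145 ]
shortB [404.1266 207.9367] 79 (404.4230651855469, 207.65383911132812, 5.8697357177734375) [ 0.5025 -0.4122  0.145 ]
tallmate [251.5906 196.7087] 127 (251.0, 198.0, 10.000100135803223) [0.5462 0.0496 0.184 ]
shortmate [311.0294 201.9412] 68 (311.0, 202.0, 4.472236156463623) [ 0.529  -0.1301  0.149 ]
eaves [array([ 0.4841, -0.2863,  0.11  ]), array([ 0.4308, -0.241 ,  0.11  ]), array([ 0.4388, -0.3395,  0.11  ])] centre [ 0.4348 -0.2902  0.11  ] edge dirs -40.387273890247904 -130.45185040204936 0.07001297319642068 0.06982582005657745
lens [0.5807 0.4179 0.155 ]
body top corners [array([0.6315, 0.4862, 0.195 ]), array([0.6298, 0.4359, 0.195 ]), array([0.5349, 0.4866, 0.195 ])]
can [ 0.3727 -0.4093  0.185 ] orange [ 0.387 -0.102  0.18 ] tape [0.3961 0.3302 0.02  ] dropper [0.4059 0.0962 0.1   ] jar [0.7023 0.168  0.08  ]
```

```bash
python3 -m crank '[[[0.667,0.582,0,0,0,-1],[0.667,0.582,0,0,0,-1],[0.667,0.582,0,0,0,-1],[0.667,0.582,0,0,0,-1],[0.667,0.582,0,0,0,-1],[0.667,0.582,0,0,0,-1],[0.667,0.582,0,0,0,-1],[0.667,0.582,0,0,0,-1],[0.667,0.582,0,0,0,-1],[0.667,0.582,0,0,0,-1],[0.667,0.582,0,0,0,-1],[0.667,0.582,0,0,0,-1],[0.667,0.582,0,0,0,-1],[0.667,0.582,0,0,0,-1],[0.667,0.582,0,0,0,-1],[0.667,0.582,0,0,0,-1],[0.667,0.582,0,0,0,-1],[0.667,0.582,0,0,0,-1],[0.667,0.582,0,0,0,-1],[0.667,0.582,0,0,0,-1]]]' 1 && python3 -m crank '[[[0,0,0,0,0,-1],[0,0,0,0,0,-1],[0,0,0,0,0,-1],[0,0,0,0,0,0],[0,0,0,0,0,0],[0,0,0,0,0,0]]]'
python3 - <<'E'
from h import *
o=bot.get_obs();print(o['time'],o['ee_pos'],o['tcp_rot'],o['q'])
s=bot.camera('side')[:,:,::-1];t=bot.camera('top')[:,:,::-1]
tip=o['ee_pos']
print('tcp px',proj('top',tip),proj('side',tip))
cv2.imwrite('pics/p1.png',np.hstack([cv2.resize(t[190:280,310:430],(400,300),interpolation=2),cv2.resize(s[70:175,230:370],(400,300),interpolation=2)]))
E
```

```text
time: 1.77
ee_pos: [0.0699, -0.4048, 0.2497]
tcp_rot: [-163.5, 0.4, -90.7]
wrist_force: [-0.3, -1.3, 1.3]
opening: 0.0855
grasp_force: 0.0
time: 2.27
ee_pos: [-0.0152, -0.3889, 0.2502]
tcp_rot: [-160.0, 0.5, -105.7]
wrist_force: [0.9, -0.1, -0.2]
opening: 0.0853
grasp_force: 0.0
2.2667 [-0.01518859 -0.38892042  0.25019613] [-160.02413991    0.45610827 -105.68235732] [-105.73783843  -18.20614436  -12.73384343   95.9485753    19.97540866
  179.94096932]
tcp px [425.99918466 404.25275063] [440.73870668 108.99772969]
```

View pics/p1.png

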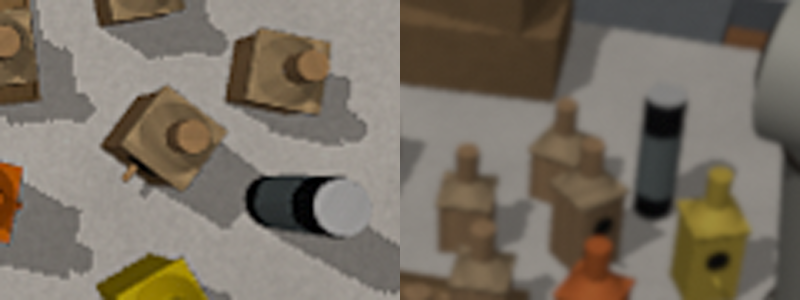

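```bash
python3 - <<'E'
from h import *
from scipy.spatial.transform import Rotation as Ro
o=bot.get_obs();R=Ro.from_euler('xyz',o['tcp_rot'],degrees=True)
T=Ro.from_euler('xyz',[180,0,-40],degrees=True)
print((T*R.inv()).as_rotvec()/.12/16,(np.array([.17,-.5,.25])-o['ee_pos'])/.02/16)
E
```

```text
[-0.06103694  0.18190763  0.59035801] [ 5.76172444e-01 -3.46611421e-01 -5.70060639e-04]
```

```bash
python3 -m crank '[[[0.576,-0.347,0,-0.061,0.182,0.59],[0.576,-0.347,0,-0.061,0.182,0.59],[0.576,-0.347,0,-0.061,0.182,0.59],[0.576,-0.347,0,-0.061,0.182,0.59],[0.576,-0.347,0,-0.061,0.182,0.59],[0.576,-0.347,0,-0.061,0.182,0.59],[0.576,-0.347,0,-0.061,0.182,0.59],[0.576,-0.347,0,-0.061,0.182,0.59],[0.576,-0.347,0,-0.061,0.182,0.59],[0.576,-0.347,0,-0.061,0.182,0.59],[0.576,-0.347,0,-0.061,0.182,0.59],[0.576,-0.347,0,-0.061,0.182,0.59],[0.576,-0.347,0,-0.061,0.182,0.59],[0.576,-0.347,0,-0.061,0.182,0.59],[0.576,-0.347,0,-0.061,0.182,0.59],[0.576,-0.347,0,-0.061,0.182,0.59],[0,0,0,0,0,0]]]' 1
cat > d.py <<'E'
import sys
from h import *
from scipy.spatial.transform import Rotation as Ro
# usage: d.py x y z yaw  -> total shift and turn in full-scale units
o=bot.get_obs();R=Ro.from_euler('xyz',o['tcp_rot'],degrees=True)
x,y,z,w=map(float,sys.argv[1:5])
print('t',o['time'],o['ee_pos'].round(4),o['tcp_rot'].round(2),'q',o['q'].round(1))
print('shift',((np.array([x,y,z])-o['ee_pos'])/.02).round(3),'turn',((Ro.from_euler('xyz',[180,0,w],degrees=True)*R.inv()).as_rotvec()/.12).round(3))
E
python3 d.py .437 -.29 .25 30
```

```text
time: 3.78
ee_pos: [0.1727, -0.5002, 0.2493]
tcp_rot: [180.0, 0.0, -39.7]
wrist_force: [-0.2, -0.3, -0.4]
opening: 0.0854
grasp_force: 0.0
t 3.7833 [ 0.1727 -0.5002  0.2493] [ 1.7998e+02  1.0000e-02 -3.9650e+01] q [-70.9   2.1   6.9  94.8  -0.  148.7]
shift [13.216 10.511  0.033] turn [ 3.000e-03 -1.000e-03  1.013e+01]
```

```bash
python3 -m crank '[[[0.826,0.657,0,0,0,0.633],[0.826,0.657,0,0,0,0.633],[0.826,0.657,0,0,0,0.633],[0.826,0.657,0,0,0,0.633],[0.826,0.657,0,0,0,0.633],[0.826,0.657,0,0,0,0.633],[0.826,0.657,0,0,0,0.633],[0.826,0.657,0,0,0,0.633],[0.826,0.657,0,0,0,0.633],[0.826,0.657,0,0,0,0.633],[0.826,0.657,0,0,0,0.633],[0.826,0.657,0,0,0,0.633],[0.826,0.657,0,0,0,0.633],[0.826,0.657,0,0,0,0.633],[0.826,0.657,0,0,0,0.633],[0.826,0.657,0,0,0,0.633],[0,0,0,0,0,0],[0,0,0,0,0,0]]]' 1; python3 d.py .437 -.29 .161 30
```

```text
time: 5.28
ee_pos: [0.4343, -0.2883, 0.2499]
tcp_rot: [-180.0, -0.0, 29.6]
wrist_force: [-0.1, 0.3, 0.6]
opening: 0.0852
grasp_force: 0.0
t 5.2833 [ 0.4343 -0.2883  0.2499] [-1.7996e+02 -5.0000e-02  2.9580e+01] q [-3.360e+01  1.000e+00  5.900e+00  9.490e+01  1.000e-01  1.168e+02]
shift [ 0.137 -0.083 -4.446] turn [-0.009  0.003  0.061]
```

```bash
python3 -m crank '[[[0.07,-0.04,-0.5,0,0,0.06],[0.07,-0.04,-0.5,0,0,0],[0,0,-0.5,0,0,0],[0,0,-0.5,0,0,0],[0,0,-0.5,0,0,0],[0,0,-0.5,0,0,0],[0,0,-0.5,0,0,0],[0,0,-0.5,0,0,0],[0,0,-0.4,0,0,0],[0,0,0,0,0,0],[0,0,0,0,0,0]]]' 1 && python3 -m crank '[[[0,0,0,0,0,0],[0,0,0,0,0,0],[0,0,0,0,0,0],[0,0,0,0,0,0],[0,0,0,0,0,0],[0,0,0,0,0,0],[0,0,0,0,0,0],[0,0,0,0,0,0],[0,0,0,0,0,0],[0,0,0,0,0,0]]]' 0 60
```

```text
time: 6.2
ee_pos: [0.436, -0.2912, 0.1619]
tcp_rot: [-180.0, -0.0, 29.9]
wrist_force: [-0.4, 0.1, 0.8]
opening: 0.0851
grasp_force: 0.0
time: 7.03
ee_pos: [0.4363, -0.2913, 0.1625]
tcp_rot: [180.0, -0.1, 29.9]
wrist_force: [-1.1, 0.8, 4.6]
opening: 0.0289
grasp_force: 58.9
```

```bash
python3 -m crank '[[[0,0,0.3,0,0,0],[0,0,0.6,0,0,0],[0,0,0.9,0,0,0],[0,0,1,0,0,0],[0,0,1,0,0,0],[0,0,1,0,0,0],[0,0,1,0,0,0],[0,0,1,0,0,0],[0,0,1,0,0,0],[0,0,1,0,0,0],[0,0,1,0,0,0],[0,0,1,0,0,0],[0,0,0.6,0,0,0],[0,0,0,0,0,0]]]' 0 60 && python3 -m crank '[[[0.1,0.4,0,0,0,0.3],[0.18,0.7,0,0,0,0.6],[0.24,1,0,0,0,0.9],[0.24,1,0,0,0,0.9],[0.24,1,0,0,0,0.9],[0.24,1,0,0,0,0.9],[0.24,1,0,0,0,0.9],[0.24,1,0,0,0,0.9],[0.24,1,0,0,0,0.9],[0.24,1,0,0,0,0.9],[0.24,1,0,0,0,0.9],[0.24,1,0,0,0,0.9],[0.24,1,0,0,0,0.9],[0.24,1,0,0,0,0.9],[0.24,1,0,0,0,0.9],[0.24,1,0,0,0,0.9],[0.24,1,0,0,0,0.9],[0.24,1,0,0,0,0.9],[0.24,1,0,0,0,0.9],[0.24,1,0,0,0,0.9]]]'; python3 d.py .577 .289 .2625 338.4
```

```text
time: 8.2
ee_pos: [0.4363, -0.2914, 0.3933]
tcp_rot: [179.8, -0.2, 29.9]
wrist_force: [-0.3, -0.9, -2.8]
opening: 0.0285
grasp_force: 59.8
time: 9.87
ee_pos: [0.5278, 0.0922, 0.3891]
tcp_rot: [-179.9, -0.1, 147.9]
wrist_force: [0.8, 0.1, -2.9]
opening: 0.0289
grasp_force: 59.7
t 9.8667 [0.5278 0.0922 0.3891] [-1.7994e+02 -1.4000e-01  1.4789e+02] q [  9.9   9.3  30.9 111.8   0.   42. ]
shift [ 2.458  9.839 -6.328] turn [-3.3000e-02  2.0000e-03 -2.4651e+01]
```

```bash
python3 -m crank '[[[0.25,0.98,0,0,0,0.95],[0.25,0.98,0,0,0,0.95],[0.25,0.98,0,0,0,0.95],[0.25,0.98,0,0,0,0.95],[0.25,0.98,0,0,0,0.95],[0.25,0.98,0,0,0,0.95],[0.25,0.98,0,0,0,0.95],[0.25,0.98,0,0,0,0.95],[0.2,0.8,0,0,0,0.95],[0.15,0.6,0,0,0,0.95],[0.1,0.3,0,0,0,0.95],[0,0,-0.4,0,0,0.95],[0,0,-0.6,0,0,0.95],[0,0,-0.8,0,0,0.95],[0,0,-0.8,0,0,0.95],[0,0,-0.8,0,0,0.95],[0,0,-0.8,0,0,0.95],[0,0,-0.8,0,0,0.95],[0,0,-0.6,0,0,0.95],[0,0,-0.4,0,0,0.95]]]' && python3 -m crank '[[[0,0,-0.3,0,0,0.95],[0,0,0,0,0,0.95],[0,0,0,0,0,0.95],[0,0,0,0,0,0.95],[0,0,0,0,0,0.95],[0,0,0,0,0,0.95],[0,0,0,0,0,0.95],[0,0,0,0,0,0.95],[0,0,0,0,0,0.7],[0,0,0,0,0,0.3],[0,0,0,0,0,0],[0,0,0,0,0,0],[0,0,0,0,0,0]]]'; python3 d.py .577 .289 .2625 338.4
```

```text
time: 11.53
ee_pos: [0.576, 0.2817, 0.2672]
tcp_rot: [179.8, -0.1, -81.5]
wrist_force: [0.5, -0.5, -2.4]
opening: 0.0288
grasp_force: 59.7
time: 12.62
ee_pos: [0.5768, 0.2817, 0.2636]
tcp_rot: [180.0, -0.0, -22.8]
wrist_force: [-0.2, 0.4, -3.2]
opening: 0.0286
grasp_force: 59.7
t 12.6167 [0.5768 0.2817 0.2636] [ 1.7995e+02 -2.0000e-02 -2.2810e+01] q [  26.    18.8   27.7   98.9   -0.  -131.1]
shift [ 0.01   0.367 -0.057] turn [ 0.007 -0.     0.177]
```

```bash
python3 -m crank '[[[0,0.35,-0.05,0,0,0.17],[0,0,0,0,0,0],[0,0,0,0,0,0],[0,0,0,0,0,0],[0,0,0,0,0,0]]]'
python3 - <<'E'
from h import *
s=bot.camera('side')[:,:,::-1];t=bot.camera('top')[:,:,::-1]
cv2.imwrite('pics/top1.png',t);cv2.imwrite('pics/side1.png',s)
for z in(.1,.155,.21):print(proj('top',np.array([.577,.289,z])),proj('side',np.array([.577,.289,z])),'lens',proj('side',np.array([.581,.42,z])))
a=cv2.resize(t[155:230,100:220],(800,500)[:2],interpolation=2)[:, :]
cv2.imwrite('pics/p2.png',np.hstack([cv2.resize(t[145:235,95:215],(400,300),interpolation=2),cv2.resize(s[200:320,120:280],(400,300),interpolation=2)]))
E
```

```text
time: 13.03
ee_pos: [0.5772, 0.2886, 0.2633]
tcp_rot: [180.0, -0.1, -21.6]
wrist_force: [0.6, 0.4, -1.8]
opening: 0.029
grasp_force: 59.7
[178.32514689 192.67307258] [200.12215901 248.10483724] lens [180.47943665 284.52255057]
[173.99143339 190.2922448 ] [198.86109731 235.36437395] lens [178.54462169 271.94766496]
[169.20391369 187.66182729] [197.52400123 221.88768874] lens [176.48579522 258.59836889]
```

View pics/p2.png

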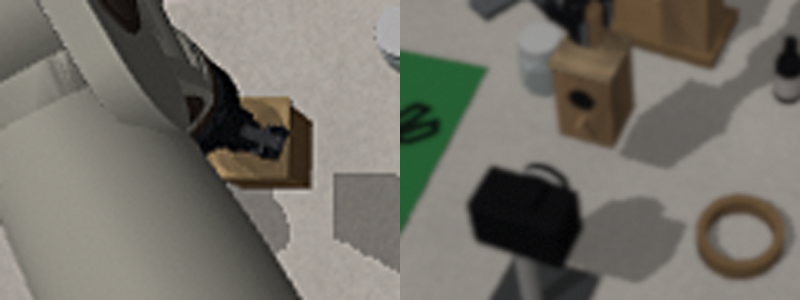

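```bash
python3 -m crank '[[[0,0,0,0,0,0],[0,0,0,0,0,0],[0,0,0,0,0,0],[0,0,0,0,0,0],[0,0,0,0,0,0],[0,0,0,0,0,0],[0,0,0,0,0,0],[0,0,0,0,0,0],[0,0,0,0,0,0],[0,0,0,0,0,0]]]' && python3 -m crank '[[[0,0,0,0,0,-0.5],[0,0,0,0,0,-0.9],[0,0,0,0,0,-0.9],[0,0,0,0,0,-0.9],[0,0,0,0,0,-0.9],[0,0,0,0,0,-0.9],[0,0,0,0,0,-0.9],[0,0,0,0,0,-0.9],[0,0,0,0,0,-0.9],[0,0,0,0,0,-0.9],[0,0,0,0,0,-0.9],[0,0,0,0,0,-0.9],[0,0,0,0,0,-0.9],[0,0,0,0,0,-0.9],[0,0,0,0,0,-0.6],[0,0,0,0,0,-0.29]]]' && python3 -m crank '[[[0,0,0,0,0,0],[0,0,0,0,0,0],[0,0,0,0,0,0],[0,0,0,0,0,0],[0,0,0,0,0,0],[0,0,0,0,0,0],[0,0,0,0,0,0],[0,0,0,0,0,0],[0,0,0,0,0,0],[0,0,0,0,0,0],[0,0,0,0,0,0],[0,0,0,0,0,0],[0,0,0,0,0,0],[0,0,0,0,0,0],[0,0,0,0,0,0],[0,0,0,0,0,0],[0,0,0,0,0,0]]]'; python3 d.py .577 .289 .2625 248.4
python3 -c "
from h import *
cv2.imwrite('pics/side2.png',bot.camera('side')[:,:,::-1])"
```

```text
time: 13.97
ee_pos: [0.5772, 0.2885, 0.2633]
tcp_rot: [180.0, -0.1, -21.6]
wrist_force: [-0.4, -0.9, -3.2]
opening: 0.0289
grasp_force: 59.7
time: 15.3
ee_pos: [0.5772, 0.2885, 0.2633]
tcp_rot: [180.0, -0.1, -111.9]
wrist_force: [-0.0, 0.6, -3.1]
opening: 0.0285
grasp_force: 59.9
time: 16.72
ee_pos: [0.5772, 0.2885, 0.2633]
tcp_rot: [180.0, -0.1, -111.6]
wrist_force: [0.9, -0.7, -3.4]
opening: 0.0288
grasp_force: 59.9
t 16.7167 [0.5772 0.2885 0.2633] [ 1.7999e+02 -6.0000e-02 -1.1161e+02] q [ 26.6  19.3  28.3  99.1  -0.  -41.8]
shift [-0.011  0.024 -0.038] turn [ 0.008 -0.004  0.001]
```

Front and right done; now back and left.

```bash
python3 -m crank '[[[0,0,0,0,0,-0.5],[0,0,0,0,0,-0.9],[0,0,0,0,0,-0.9],[0,0,0,0,0,-0.9],[0,0,0,0,0,-0.9],[0,0,0,0,0,-0.9],[0,0,0,0,0,-0.9],[0,0,0,0,0,-0.9],[0,0,0,0,0,-0.9],[0,0,0,0,0,-0.9],[0,0,0,0,0,-0.9],[0,0,0,0,0,-0.9],[0,0,0,0,0,-0.9],[0,0,0,0,0,-0.9],[0,0,0,0,0,-0.6],[0,0,0,0,0,-0.29]]]' && python3 -m crank '[[[0,0,0,0,0,0],[0,0,0,0,0,0],[0,0,0,0,0,0],[0,0,0,0,0,0],[0,0,0,0,0,0],[0,0,0,0,0,0],[0,0,0,0,0,0],[0,0,0,0,0,0],[0,0,0,0,0,0],[0,0,0,0,0,0],[0,0,0,0,0,0],[0,0,0,0,0,0],[0,0,0,0,0,0],[0,0,0,0,0,0],[0,0,0,0,0,0],[0,0,0,0,0,0],[0,0,0,0,0,0]]]'
python3 -m crank '[[[0,0,0,0,0,-0.5],[0,0,0,0,0,-0.9],[0,0,0,0,0,-0.9],[0,0,0,0,0,-0.9],[0,0,0,0,0,-0.9],[0,0,0,0,0,-0.9],[0,0,0,0,0,-0.9],[0,0,0,0,0,-0.9],[0,0,0,0,0,-0.9],[0,0,0,0,0,-0.9],[0,0,0,0,0,-0.9],[0,0,0,0,0,-0.9],[0,0,0,0,0,-0.9],[0,0,0,0,0,-0.9],[0,0,0,0,0,-0.6],[0,0,0,0,0,-0.29]]]' && python3 -m crank '[[[0,0,0,0,0,0],[0,0,0,0,0,0],[0,0,0,0,0,0],[0,0,0,0,0,0],[0,0,0,0,0,0],[0,0,0,0,0,0],[0,0,0,0,0,0],[0,0,0,0,0,0],[0,0,0,0,0,0],[0,0,0,0,0,0],[0,0,0,0,0,0],[0,0,0,0,0,0],[0,0,0,0,0,0],[0,0,0,0,0,0],[0,0,0,0,0,0],[0,0,0,0,0,0],[0,0,0,0,0,0]]]'
python3 d.py .577 .289 .2625 68.4
python3 -c "
from h import *
cv2.imwrite('pics/side3.png',bot.camera('side')[:,:,::-1]);cv2.imwrite('pics/top3.png',bot.camera('top')[:,:,::-1])
s=bot.camera('side')[215:262,180:220];s1=cv2.imread('pics/side1.png')[215:262,180:220];print([int((x.max(2)<40).sum()) for x in(s1,s)])"
```

```text
time: 18.1
ee_pos: [0.5772, 0.2885, 0.2633]
tcp_rot: [180.0, -0.1, 158.1]
wrist_force: [1.0, 0.3, -2.1]
opening: 0.0287
grasp_force: 59.8
time: 19.52
ee_pos: [0.5772, 0.2885, 0.2633]
tcp_rot: [180.0, -0.1, 158.4]
wrist_force: [0.0, 1.4, -2.4]
opening: 0.0285
grasp_force: 59.8
time: 20.85
ee_pos: [0.5772, 0.2885, 0.2633]
tcp_rot: [180.0, -0.1, 68.1]
wrist_force: [0.1, 0.3, -3.1]
opening: 0.0286
grasp_force: 59.8
time: 22.27
ee_pos: [0.5772, 0.2885, 0.2633]
tcp_rot: [180.0, -0.1, 68.4]
wrist_force: [-0.2, -0.3, -2.4]
opening: 0.0287
grasp_force: 59.8
t 22.2667 [0.5772 0.2885 0.2633] [ 1.7999e+02 -6.0000e-02  6.8390e+01] q [ 26.5  19.2  28.2  99.    0.  138.2]
shift [-0.011  0.024 -0.039] turn [-0.008  0.004  0.001]
[46, 33]
```

```bash
python3 -m crank '[[[0,0,0.4,0,0,0],[0,0,0.8,0,0,0],[0,0,0.9,0,0,0],[0,0,0.9,0,0,0],[0,0,0.9,0,0,0],[0,0,0.9,0,0,0],[0,0,0.9,0,0,0],[0,0,0.6,0,0,0]]]' && python3 -m crank '[[[0.1,-0.4,0,0,0,0.4],[0.2,-0.8,0,0,0,0.8],[0.25,-0.9,0,0,0,0.9],[0.25,-0.9,0,0,0,0.9],[0.25,-0.9,0,0,0,0.9],[0.25,-0.9,0,0,0,0.9],[0.25,-0.9,0,0,0,0.9],[0.25,-0.9,0,0,0,0.9],[0.25,-0.9,0,0,0,0.9],[0.25,-0.9,0,0,0,0.9],[0.25,-0.9,0,0,0,0.9],[0.25,-0.9,0,0,0,0.9],[0.25,-0.9,0,0,0,0.9],[0.25,-0.9,0,0,0,0.9],[0.15,-0.6,0,0,0,0.6],[0,-0.3,0,0,0,0.2],[0,0,0,0,0,0],[0,0,0,0,0,0]]]'; python3 d.py .648 .030 .21 156.6
```

```text
time: 23.08
ee_pos: [0.5769, 0.2883, 0.3918]
tcp_rot: [179.9, -0.2, 68.4]
wrist_force: [-0.5, 0.2, -2.9]
opening: 0.0289
grasp_force: 59.8
time: 24.58
ee_pos: [0.6461, 0.0304, 0.3897]
tcp_rot: [180.0, -0.0, 156.3]
wrist_force: [-0.8, 0.0, -2.6]
opening: 0.0286
grasp_force: 59.8
t 24.5833 [0.6461 0.0304 0.3897] [ 1.7997e+02 -4.0000e-02  1.5629e+02] q [  2.7  29.1  56.8 117.7   0.   26.4]
shift [ 0.093 -0.018 -8.984] turn [-0.006 -0.004  0.045]
```

```bash
python3 -m crank '[[[0.09,0,-0.5,0,0,0.04],[0,0,-0.9,0,0,0],[0,0,-1,0,0,0],[0,0,-1,0,0,0],[0,0,-1,0,0,0],[0,0,-1,0,0,0],[0,0,-1,0,0,0],[0,0,-1,0,0,0],[0,0,-0.8,0,0,0],[0,0,-0.5,0,0,0],[0,0,-0.3,0,0,0],[0,0,0,0,0,0],[0,0,0,0,0,0],[0,0,0,0,0,0]]]'; python3 d.py .648 .030 .1665 156.6
python3 - <<'E'
from h import *
s=bot.camera('side')[:,:,::-1];t=bot.camera('top')[:,:,::-1]
cv2.imwrite('pics/top4.png',t);cv2.imwrite('pics/side4.png',s)
cv2.imwrite('pics/p3.png',np.hstack([cv2.resize(t[145:220,225:325],(400,300),interpolation=2),cv2.resize(s[130:235,170:310],(400,300),interpolation=2)]))
E
```

```text
time: 25.75
ee_pos: [0.6484, 0.0307, 0.2106]
tcp_rot: [179.9, 0.0, 156.7]
wrist_force: [0.9, -0.3, -2.1]
opening: 0.0287
grasp_force: 59.8
t 25.75 [0.6484 0.0307 0.2106] [1.7995e+02 3.0000e-02 1.5667e+02] q [ 2.7 18.4 21.3 92.8  0.  26. ]
shift [-0.02  -0.035 -2.206] turn [-0.005  0.007 -0.01 ]
```

View pics/p3.png

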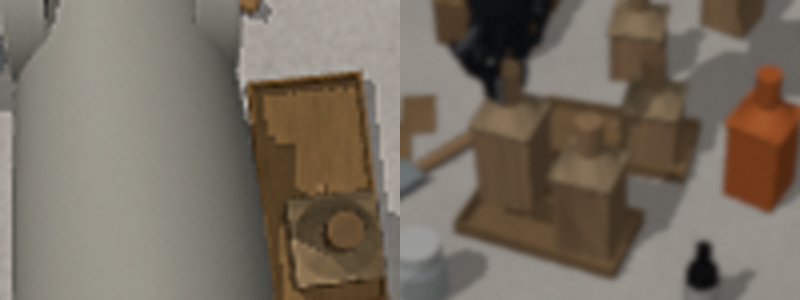

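```bash
python3 -m crank '[[[0,0,-0.4,0,0,0],[0,0,-0.5,0,0,0],[0,0,-0.5,0,0,0],[0,0,-0.3,0,0,0],[0,0,-0.2,0,0,0],[0,0,-0.1,0,0,0],[0,0,0,0,0,0],[0,0,0,0,0,0],[0,0,0,0,0,0]]]' && python3 -m crank '[[[0,0,-0.05,0,0,0],[0,0,-0.05,0,0,0],[0,0,-0.05,0,0,0],[0,0,0,0,0,0],[0,0,0,0,0,0],[0,0,0,0,0,0]]]'; python3 d.py .648 .030 .1665 156.6
```

```text
time: 26.6
ee_pos: [0.6482, 0.0305, 0.1698]
tcp_rot: [180.0, -0.0, 156.7]
wrist_force: [-0.9, -0.5, -2.6]
opening: 0.0287
grasp_force: 59.8
time: 27.1
ee_pos: [0.6482, 0.0305, 0.1666]
tcp_rot: [180.0, -0.0, 156.7]
wrist_force: [-0.3, -0.4, 1.1]
opening: 0.0287
grasp_force: 60.3
t 27.1 [0.6482 0.0305 0.1666] [ 1.7998e+02 -3.0000e-02  1.5667e+02] q [ 2.7 17.9 15.8 87.9  0.  26. ]
shift [-0.008 -0.024 -0.005] turn [-0.004 -0.002 -0.01 ]
```

Contact is felt (−2.6 to +1.1 N), so I release, rise and back off.

```bash
python3 -m crank '[[[0,0,-0.03,0,0,0],[0,0,0,0,0,0],[0,0,0,0,0,0]]]' && python3 -m crank '[[[0,0,0,0,0,0],[0,0,0,0,0,0],[0,0,0,0,0,0],[0,0,0,0,0,0],[0,0,0,0,0,0],[0,0,0,0,0,0],[0,0,0,0,0,0],[0,0,0,0,0,0]]]' 0.75 && python3 -m crank '[[[0,0,0.3,0,0,0],[0,0,0.5,0,0,0],[0,0,0.7,0,0,0],[0,0,0.9,0,0,0],[0,0,1,0,0,0],[0,0,1,0,0,0],[0,0,1,0,0,0],[0,0,1,0,0,0],[0,0,1,0,0,0],[0,0,1,0,0,0],[0,0,0.5,0,0,0]]]' && python3 -m crank '[[[0,0.8,0,0,0,0],[0,1,0,0,0,0],[0,1,0,0,0,0],[0,1,0,0,0,0],[0,1,0,0,0,0],[0,1,0,0,0,0],[0,1,0,0,0,0],[0,1,0,0,0,0],[0,1,0,0,0,0],[0,1,0,0,0,0],[0,1,0,0,0,0],[0,0.5,0,0,0,0],[0,0,0,0,0,0],[0,0,0,0,0,0]]]'
python3 - <<'E'
from h import *
np.set_printoptions(precision=4,suppress=True)
s=bot.camera('side')[:,:,::-1];t=bot.camera('top')[:,:,::-1]
cv2.imwrite('pics/top5.png',t);cv2.imwrite('pics/side5.png',s)
t0=cv2.imread('pics/top0.png');p=proj('top',np.array([.648,.03,.184]));print('knob expected',p)
g=cv2.cvtColor(t,cv2.COLOR_BGR2GRAY);x,y=p.astype(int);w=t[y-16:y+17,x-16:x+17]
for r in w[::2,::2]: print(' '.join('%3d'%v for v in r[:,2]))
d=(cv2.absdiff(t,t0).max(2)>35).astype(np.uint8);n,l,st,c=cv2.connectedComponentsWithStats(d)
print([list(map(int,q)) for q in st[1:] if q[4]>15])
E
```

```text
time: 27.35
ee_pos: [0.6483, 0.0304, 0.1666]
tcp_rot: [180.0, 0.0, 156.7]
wrist_force: [-0.3, -1.6, 6.1]
opening: 0.0286
grasp_force: 60.5
time: 28.02
ee_pos: [0.648, 0.0305, 0.1656]
tcp_rot: [180.0, -0.1, 156.7]
wrist_force: [0.6, -0.8, -0.0]
opening: 0.0643
grasp_force: 0.0
time: 28.93
ee_pos: [0.6478, 0.0305, 0.3475]
tcp_rot: [179.9, 0.1, 156.7]
wrist_force: [0.8, 0.4, -0.3]
opening: 0.064
grasp_force: 0.0
time: 30.1
ee_pos: [0.6478, 0.2573, 0.3433]
tcp_rot: [-180.0, -0.1, 156.7]
wrist_force: [-0.7, 0.1, 0.1]
opening: 0.064
grasp_force: 0.0
knob expected [257.2475 162.9064]
172 167 161 166 168 163 166 168 167 169 169 171 167 173 171 173 168
166 163 168 165 166 167 171 166 166 167 162 173 172 169 168 171 172
170 161 168 167 162 171 163 162 168 164 170 169 169 170 174 172 174
168 164 163 164 170 163 165 160 167 169 165 169 169 174 172 168 171
163 166 162 166 168 170 168 166 165 168 166 174 170 171 172 172 165
166 166 160 160 166 169 162 165 170 161 168 168 170 167 169 176 172
167 164  90  75 138 140 137 121 117 111  98 130 162 148 131 117 181
164 166  78  80 140 126 121 145 148 153 
[... 260 characters left out ...]
 50 101  87  57  88  82  90 114  80 121
174 158  68 107 132 131 123 116  67  69  88  87  84  93  93  79 120
166 155  70 120 139 122 117 122 121  97  93  85  86  95 100 114 109
169 137  78 131 148 117 120 123 113 115  98  81  90 103 103  79 125
170 140  75 140 145 143 123 116 115 108  96 102 123 100 101  82 122
170 137  76 126 134 136 138 144 135 121 134 153 168 146  99  83 122
[[32, 31, 285, 353, 20804], [248, 157, 22, 14, 114], [275, 170, 14, 27, 287], [247, 172, 5, 7, 17], [249, 177, 20, 8, 108], [245, 191, 16, 9, 52], [256, 216, 150, 168, 6826], [301, 245, 9, 8, 54], [452, 318, 60, 53, 1840], [293, 352, 20, 32, 172], [278, 354, 16, 15, 126], [260, 372, 39, 12, 249], [499, 381, 13, 3, 25]]
```

```bash
python3 -c "
from workcell import bot
print(bot.job_done())"
```

```text
the job is handed in; nothing more can be done
None
```

I showed all four walls at the focus point in order and set the tall birdhouse down gently in the free place, then handed in with no verdict shown; its perch points to the tray's -x as the judging text says, but the other tall birdhouse looks turned 90° from that in the pictures (perch along the row), so the two perches do not visibly match, and an early wrist-limit mistake tilted the empty tool about 20° without touching anything I could see.

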